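# Start the packing belt from its guarded switch

## Robot

A 7-joint arm with a two-finger parallel gripper is mounted at the origin on the work surface. World frame = base frame: x ahead of the robot, y to its left, z up, the work surface at z = 0. Lengths are in m, angles in degrees, forces in N, time in s.
With the tool pointing down it reaches from about 0.4 to 0.875 m from the base axis. Payload 19.3 kg.
Tool frame: the origin (TCP) lies between the finger pads; the fingertips stand tip_reach ahead of it and the grasp point (between the pads) is the TCP (tip_reach is the distance from the TCP to the fingertips, in m); z points along the fingers, y is the direction in which the jaws open and shut (so a half turn about z gives the same grasp; the last joint's range is limited). The gripper opens to 85 mm and grips with 20 to 120 N. Pads are 22 mm wide; open, the fingers measure 114 mm over their backs; the gripper's body (76 mm by 85 mm) begins 54 mm behind the grasp point. The pads swing forward as they close: fully open they stand 13 mm farther back than shut.
Start: joints at [68.4, 29.874, -2.08, 91.645, 1.215, 58.505, -6.463], TCP at [0.189, -0.596, 0.25] pointing down, gripper open.
Joint ranges: [-166.77, 166.77], [-17.47, 122.26], [-85.68, 81.53], [9.62, 139.38], [-72.42, 252.41], [9.2, 110.78], [-144.41, 144.41]. Speed limits (degrees/s): [108.29, 108.29, 136.94, 136.94, 172.46, 172.46, 172.46].

## Interface

Orientations are given as a 3x3 rotation matrix whose columns are the frame's x, y, z axes.
In Python, from workcell import get_state, grab_frame, job_done, tip_reach gives the robot as it stands.
- The arm moves only by the shell command python3 -m handwheel 'ROWS'. ROWS is JSON, a list of rows, each a list of 7 numbers: the turn, a rotation vector about the tool's x, y, z in units of 10 degrees (1.0 is 10 degrees), then the shift along the tool's x, y, z in units of 25 mm (1.0 is 25 mm), then the finger opening in mm, from 0 to 85.4. A call has exactly 8 rows; each row shifts and turns the commanded pose from where the row before left it, along the tool's axes as they then stand; what a row does not reach is not made up. A row lasts 1/8 s, in which the tool goes at most 62.5 mm and 10.7 degrees, less where a joint would pass 70% of its speed; a pose out of reach is approached as far as the arm can. A call is refused whole if a number of a shift passes 1 or a number of a turn 1, either way. A call with a gripper value outside its range is refused whole. The fingers move at their own pace and stop on an object; the grip force is fixed at half the most. Time passes only in rows, so rows that do not move let the fingers close, or fill a call up. It gives the time, the measured TCP pose, the force and the opening at its end, in the units of the state.
- get_state(): the state, without advancing time (a new reading comes with each control period).
- grab_frame(name): name is "scene" or "top"; returns a dict with "frame" (384x512x3 uint8, red, green, blue), "camera_matrix" (3x3 intrinsics, pixels), "k1" (the pictures are not rectified: a ray, as slopes to the right and down, at radius r is drawn at 1 + k1 r^2 times it, then the intrinsics apply), "eye" and "orientation" of the camera in the world. Camera axes: x right, y down, z forward; pixel columns grow to the right and rows downward; lengths in m; the calibration is good to about 2 mm. A picture is of the moment at which its call begins. There is no depth.
- job_done(): hands the job in, once; it reports no verdict.
The state is a dict: "time_s": time; "qpos": joint angles; "qd": joint speeds; "joint_torque": joint torques, N m; "position": TCP position; "orientation": TCP orientation; "contact_force": force on the tool from outside, world axes, zero at the start; "torque": the same for the moment, N m; "finger_gap": finger opening in m.
Only numpy, scipy, OpenCV 4.12 (cv2) and the standard library are available. Lean on these libraries where they do the work, as an engineer would, in place of code of your own. Each camera call takes 0.05 s, during which the arm holds its last target. There are 200 camera calls.

## Task

Start the packing belt from the sloping operator desk. The blue carton standing against the back of the desk stops the red guard from swinging fully open, so stand it gently, upright, in the gap between the two cartons in the aluminium tray; then lift the red guard right back to its stop, flip the switch lever under it over to the far (on) side, and lower the guard by its tab until it is fully shut, without letting it slam. Leave the yellow guard shut, the red emergency-stop button unpressed and everything else where it stands.

Things in the scene. Friction and masses are not known exactly. Their poses are not given: they have to be found in the camera images.
- desk: Grey sloping desk, fixed: 160 mm deep (x), 300 wide (y), 40 high at the front (-x) edge, 74 at the back; panel slopes 12 degrees. Origin: centre of underside; x to its back, y to its left. On the panel a red- and a yellow-guarded switch at desk y +15 and -85 mm, either way round; red emergency-stop button at desk x -20, y +105 mm.
- estop (a joint): Travel of the red mushroom emergency-stop button (38 mm across, yellow collar, top about 75 mm above the bench) in m: 0 released, 0.006 fully pressed. Leave it alone.
- red_unit: Black base plate (94 x 66 x 6 mm) of the switch with the red guard, fixed on the desk. Origin: centre of the plate's underside, on the desk panel, 64 mm above the bench. Axes parallel to the desk's (upright; the plate itself slopes 12 degrees up towards +x).
- red_hinge (a point): Hinge axis of the red guard, at its middle, about 112 mm above the bench, 12 mm in front of the desk's back face; the axis runs along the desk's y. Axes parallel to the desk's. A fixed upright 60 mm wide carries the hinge behind the lever.
- red_guard (a joint): Angle of the red guard, rad: 0 shut (parallel to the panel), grows as its front edge rises and goes back, 2.2 at its stop. Flap 90 mm long from the hinge, 70 wide, 4 thick, red frame, clear window, 26 mm skirts; 60 g, free hinge: falls shut if let go below about 1.8 rad, stays open by its weight beyond. With the carton behind the desk it stops near 1.6 rad.
- red_guard_tab (a point): Where to pinch the pull tab on the red guard's front edge: block 12 mm thick (along y), 22 long, 30 high off the guard's outer face. Point 22 mm above that face, 8 mm below the tab's end, 79 mm in front of the hinge axis and 26 mm outward. Axes turn with the guard: x from tab to hinge, y along the hinge axis (desk y), z outward. Pinched across y it swivels between the fingers.
- red_switch (a joint): Angle of the lever under the red guard in rad: 0 off (leans to the front, -x), 0.9 on (leans to the back, +x, against its stop). Stiff: it stays where it is left; pushing it over near its tip takes about 1.5 N.
- red_switch_tip (a point): Centre of the 11 mm ball tip of the lever under the red guard; 27 mm from pivot to tip, pivot 9 mm above the panel over red_unit's origin (square to the slope). Off: tip 12 mm in front of the pivot, on: 12 mm behind. Hidden while the guard is shut. Axes turn with the lever; at off they slope with the panel (x 12 degrees up).
- yellow_guard (a joint): Angle of the yellow guard in rad (same make as the red one), shut at 0. Leave it shut.
- yellow_unit: Base plate of the yellow-guarded switch, like red_unit, at the desk's other switch place.
- carton: Blue carton with white bands, 62 x 62 mm, 195 tall, 0.5 to 0.85 kg, white cap 22 mm wide and 9 high on top off-centre; stands loose on the bench behind the desk in line with the red guard (within 20 mm), 1 to 10 mm from the desk's back, square to it within 6 degrees. Origin: centre of its underside, z up.
- tray: Low aluminium tray, fixed, 250 mm (its x) by 94 (its y), walls 22 mm high and 4 thick, floor 4 thick. Origin: centre of underside; x along its length, roughly the robot's x. Left or right of the desk. Two cartons stand near its ends, with a gap of 88 to 108 mm in the middle for the third.
- carton_a: Carton like the first, standing in the tray about 80 mm to -x of its centre. Origin: centre of its underside. Not to be disturbed.
- carton_b: Carton like the first, standing in the tray about 80 mm to +x of its centre. Not to be disturbed.
- scale: White bench scale with a steel plate, fixed, 250 x 190 mm, 53 mm high, on the side of the desk away from the tray. Origin: centre of its underside.
- tin_desk: Red-labelled food tin, 73 mm across, 110 mm high, on the bench behind the desk in line with the yellow guard. Origin: centre of its underside. Bystander.
- tin_scale: Tin of the same size standing on the scale (its foot 53 mm above the bench). Bystander.
- tin_low: Lower tin of a stack of two, on the bench towards the belt. Bystander.
- tin_top: Upper tin of that stack; its top is 220 mm above the bench. Bystander.
- oil_tin: Square gold oil tin with a wire handle, 105 x 105 mm, 227 mm high with handle, on the bench towards the belt. Bystander.

How it is judged:
By the outcome, as a careful person would: the job done as asked, in the order asked, and still so for the second after the job is handed in, with the robot touching nothing.
It also fails if it takes over 72 s, if anything falls off the work surface, if the arm or the gripper's body presses on something with over 40 N, if the wrist force passes 120 N, or if a joint passes its speed limit or range.

## Working session

There is one attempt and no reset: what is moved stays moved. The work goes in short steps, Python scripts to look and compute and a shell command to move; the robot and the scene stay as the last step left them, time stands still between calls to the robot, and variables do not carry over. Pictures are saved under pics/ and viewed, about 8 in all and at most 12, crops included, and the job is handed in when it is done.

```bash
mkdir -p pics; ls; cat > h.py <<'E'
import numpy as np, cv2
from workcell import get_state, grab_frame, job_done, tip_reach
def grab(name,fn=None):
    f=grab_frame(name)
    if fn: cv2.imwrite('pics/'+fn,f['frame'][:,:,::-1])
    return f
def ray(f,u,v):
    K=np.array(f['camera_matrix']);x=(u-K[0,2])/K[0,0];y=(v-K[1,2])/K[1,1]
    rd=np.hypot(x,y);r=rd
    for _ in range(30): r=rd/(1+f['k1']*r*r)
    s=r/rd if rd>0 else 1
    return np.array(f['eye']),np.array(f['orientation'])@np.array([x*s,y*s,1.])
def onz(f,u,v,z):
    e,d=ray(f,u,v);return e+d*(z-e[2])/d[2]
def proj(f,p):
    c=np.array(f['orientation']).T@(np.array(p)-np.array(f['eye']));x,y=c[0]/c[2],c[1]/c[2];k=1+f['k1']*(x*x+y*y)
    K=np.array(f['camera_matrix']);return np.array([K[0,0]*x*k+K[0,2],K[1,1]*y*k+K[1,2]])
E
python3 - <<'E'
from h import *
print(get_state(),tip_reach)
for n in('top','scene'):
    f=grab(n,n+'0.png');print({k:np.round(v,3).tolist() for k,v in f.items() if k!='frame'})
a=cv2.imread('pics/top0.png');cv2.imwrite('pics/top0b.png',cv2.resize(a,(800,600),interpolation=cv2.INTER_CUBIC))
a=cv2.imread('pics/scene0.png');cv2.imwrite('pics/scene0b.png',cv2.resize(a,(800,600),interpolation=cv2.INTER_CUBIC))
E
```

```text
pics
{'time_s': 0.0, 'qpos': array([68.40222274, 29.90862269, -2.07979623, 91.67217472,  1.21603492,
       58.5042368 , -6.46245887]), 'qd': array([ 0.00254219, -0.03325195,  0.06402803,  0.00163935,  0.10085688,
        0.04617114, -0.05463736]), 'joint_torque': array([ 2.64591232e-03, -9.27090955e+01,  1.98136993e+00, -3.69924760e+01,
        1.79826259e-02,  8.30816425e-03,  3.03077934e-05]), 'position': array([ 0.18858292, -0.59555525,  0.24974189]), 'orientation': array([[ 9.53323348e-01,  3.01950994e-01, -4.36630340e-04],
       [ 3.01951289e-01, -9.53322822e-01,  1.00836386e-03],
       [-1.11773197e-04, -1.09313791e-03, -9.99999396e-01]]), 'contact_force': array([-1.06267267,  0.52602085,  0.39353836]), 'torque': array([ 0.07263552,  0.01222777, -0.01807664]), 'finger_gap': 0.08527787022274742} 0.019
{'camera_matrix': [[366.842, 0.0, 253.921], [0.0, 366.842, 191.144], [0.0, 0.0, 1.0]], 'k1': -0.009, 'eye': [0.512, 0.021, 1.162], 'orientation': [[-0.018, -0.998, 0.059], [-1.0, 0.017, -0.014], [0.013, -0.059, -0.998]]}
{'camera_matrix': [[484.677, 0.0, 256.199], [0.0, 484.677, 178.634], [0.0, 0.0, 1.0]], 'k1': -0.017, 'eye': [1.211, -0.42, 1.235], 'orientation': [[0.565, 0.676, -0.473], [0.825, -0.468, 0.316], [-0.008, -0.569, -0.822]]}
```

View pics/top0b.png

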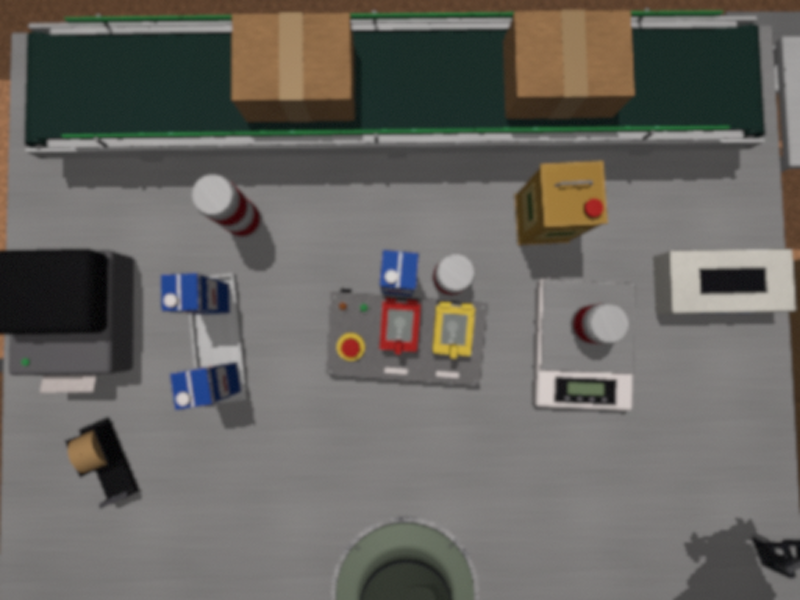

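View pics/scene0b.png

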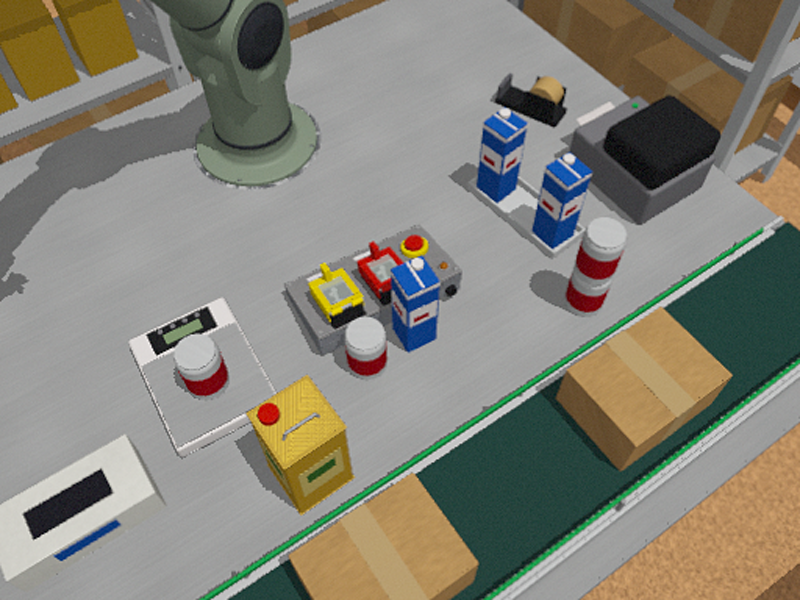

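The top view (800 px wide) shows the tray on the left (+y) with cartons at (182,293) and (192,387). The desk spans about (330–487, 290–385), with the red guard at (400,327), the blue carton at (400,270) and the yellow guard on the right at (453,330). Next I'll measure by colour masks.

```bash
cat > m.py <<'E'
from h import *
f=grab('top'); im=f['frame']; hsv=cv2.cvtColor(im,cv2.COLOR_RGB2HSV)
def blobs(m,amin):
    n,l,s,c=cv2.connectedComponentsWithStats(m.astype(np.uint8))
    return [((l==i).astype(np.uint8),s[i],c[i]) for i in range(1,n) if s[i][4]>amin]
def rect(m,z,name):
    cs,_=cv2.findContours(m,cv2.RETR_EXTERNAL,cv2.CHAIN_APPROX_NONE)
    r=cv2.minAreaRect(max(cs,key=len)); b=cv2.boxPoints(r)
    P=np.array([onz(f,u,v,z)[:2] for u,v in b]); c=P.mean(0)
    print(name,'px',np.round(r[0],1),'c',c.round(4),'sides',np.round([np.linalg.norm(P[1]-P[0]),np.linalg.norm(P[2]-P[1])],4),'ang',np.round(np.degrees(np.arctan2(*(P[1]-P[0])[::-1])),1))
    return P
H,S,V=[hsv[...,i].astype(int) for i in range(3)]
blue=(abs(H-112)<12)&(S>120)&(V>110)
for m,s,c in blobs(blue,150): 
    print(s, 'V',np.percentile(V[m>0],[10,50,90])); rect(cv2.morphologyEx(m,cv2.MORPH_CLOSE,np.ones((7,7))),.195,'blue')
red=((H<6)|(H>174))&(S>150)&(V>110)
for m,s,c in blobs(red,60):
    if 150<c[0]<330 and c[1]>180: rect(m,.1,'red');print(s)
yel=(abs(H-28)<6)&(S>150)&(V>120)
for m,s,c in blobs(yel,60):
    if c[1]>180: rect(m,.1,'yel');print(s)
E
python3 m.py; python3 - <<'E'
import cv2,numpy as np
a=cv2.imread('pics/top0.png')
x=cv2.resize(a[150:270,95:175],(400,600),interpolation=cv2.INTER_CUBIC); y=cv2.resize(a[150:270,205:325],(600,600),interpolation=cv2.INTER_CUBIC)[:,:400]
y=cv2.resize(a[155:255,205:320],(400,348),interpolation=cv2.INTER_CUBIC);y=np.vstack([y,np.zeros((252,400,3),np.uint8)])
cv2.imwrite('pics/z.png',np.hstack([x,y]))
E
```

```text
[257 162  10  23 204] V [139. 148. 149.]
blue px [261.5 173. ] c [ 0.6167 -0.0131] sides [0.0239 0.0586] ang -90.9
[116 175  11  24 220] V [127.9 142.  144. ]
blue px [121.  186.4] c [0.5873 0.3576] sides [0.0253 0.0601] ang -86.8
[122 236  13  24 224] V [129. 139. 141.]
blue px [128.2 247.3] c [0.4277 0.3383] sides [0.0257 0.0584] ang -82.9
red px [255.5 209.9] c [0.5203 0.0028] sides [0.0936 0.0684] ang -5.0
[243 193  26  34 352]
red px [224.  222.5] c [0.4854 0.0944] sides [0.0231 0.0259] ang -91.0
[220 218   9  10  76]
yel px [289.8 210.7] c [ 0.5162 -0.0964] sides [0.1002 0.0693] ang -5.6
[277 193  26  36 379]
```

View pics/z.png

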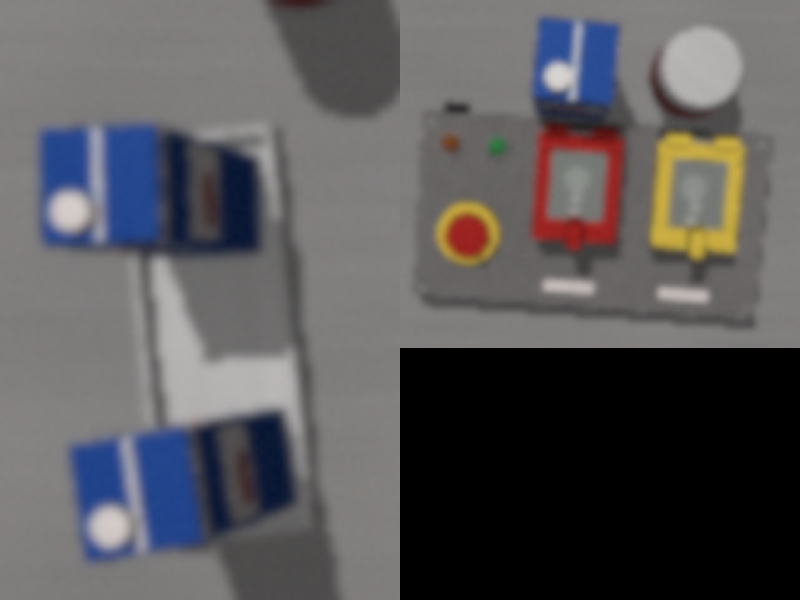

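```bash
python3 - <<'E'
from h import *
f=grab('top')
L=lambda u,v,z:onz(f,95+u/5-.4,150+v/5-.4,z)[:2]
R=lambda u,v,z:onz(f,205+u/3.478-.36,155+v/3.478-.36,z)[:2]
def quad(n,fn,pts,z):
    P=np.array([fn(u,v,z) for u,v in pts]);e=[P[(i+1)%4]-P[i] for i in range(4)]
    print(n,P.mean(0).round(4),'len',[round(float(np.linalg.norm(x)),4) for x in e],'ang',[round(float(np.degrees(np.arctan2(x[1],x[0]))),1) for x in e])
quad('b',L,[(41,130),(156,125),(160,248),(43,250)],.195)
quad('a',L,[(70,447),(187,428),(203,545),(87,560)],.195)
quad('blue',R,[(141,18),(219,25),(214,104),(135,97)],.195)
print('cap',R(158,77,.204))
print('desk',R(27,110,.074),R(372,138,.074),R(352,315,.04),R(18,298,.04))
print('guardred',[R(u,v,.112).round(4) for u,v in[(142,132),(222,137),(214,245),(135,240)]],'tab',R(174,222,.12).round(4),R(174,245,.1).round(4))
print('labels',R(168,287,.045),R(283,296,.045))
print('tray R',L(273,125,.022),L(310,520,.022),'L in',L(133,250,.022),L(150,425,.022))
print('estop',R(467,235,.075) if 0 else R(67,235,.075), 'tin',R(300,68,.11))
E
```

```text
b [0.5854 0.3743] len [0.0605, 0.065, 0.0613, 0.0634] ang [-88.4, -178.0, 90.0, 1.3]
a [0.4247 0.3545] len [0.0616, 0.0614, 0.0606, 0.0593] ang [-81.8, -172.2, 96.3, 8.8]
blue [0.6191 0.0025] len [0.0597, 0.0606, 0.0603, 0.0606] ang [-96.1, 175.3, 84.0, -5.2]
cap [0.60615829 0.0174014 ]
desk [0.59255839 0.12917071] [ 0.56359918 -0.16524533] [ 0.41051236 -0.14937075] [0.43074977 0.14222232]
guardred [array([0.57 , 0.031]), array([ 0.5647, -0.0348]), array([ 0.4762, -0.0265]), array([0.4814, 0.0382])] tab [0.4957 0.0061] [0.4764 0.0061]
labels [0.43821488 0.01121445] [ 0.42855123 -0.08881076]
tray R [0.63613074 0.3303798 ] [0.3918521  0.30796858] L in [0.55978286 0.41698679] [0.45171935 0.40619128]
estop [0.48562732 0.09636653] tin [ 0.62099683 -0.10081352]
```

The top crop gives these estimates:
- **Desk:** yaw about -5.4°, centre about (0.4975, -0.0105).
- **Blue carton:** about (0.619, 0.0025).
- **Tray:** centre about (0.510, 0.3655), yaw about 5.2°.
- **Middle of the gap:** about (0.505, 0.365).

I'm setting out now.

```bash
cat > go.py <<'E'
# go.py x y z yaw [tilt]: tilt>0 leans fingers toward +x of the tool's heading
import sys
from h import *
from scipy.spatial.transform import Rotation as Ro
def target(yaw,tilt): # yaw = angle of tool x; tool z down, then tilt
    return Ro.from_euler('z',yaw,degrees=True)*Ro.from_matrix(np.diag([1.,-1,-1]))*Ro.from_euler('y',tilt,degrees=True)
if __name__=='__main__':
    a=[float(v) for v in sys.argv[1:]]; s=get_state()
    R=Ro.from_matrix(s['orientation']);T=target(a[3],a[4] if len(a)>4 else 0)
    d=np.array(a[:3])-s['position']
    print('t',round(s['time_s'],2),'pos',s['position'].round(4),'F',s['contact_force'].round(1),'gap',round(s['finger_gap'],4))
    print('turn',((R.inv()*T).as_rotvec(degrees=True)/10).round(2),'shift in target axes',(T.inv().apply(d)/.025).round(2),'in present axes',(R.inv().apply(d)/.025).round(2))
E
python3 -m handwheel '[[0,0,0.77,0,0,-1,85],[0,0,0.77,0,0,-1,85],[0,0,0.77,0,0,-1,85],[0,0,0,0.6,-1,0,85],[0,0,0,0.6,-1,0,85],[0,0,0,0.6,-1,0,85],[0,0,0,0.6,-1,0,85],[0,0,0,0.6,-1,0,85]]'
python3 -m handwheel '[[0,0,0,0.6,-1,0,85],[0,0,0,0.6,-1,0,85],[0,0,0,0.6,-1,0,85],[0,0,0,0.6,-1,0,85],[0,0,0,0.6,-1,0,85],[0,0,0,0.6,-1,0,85],[0,0,0,0.6,-1,0,85],[0,0,0,0.6,-1,0,85]]'
python3 go.py .619 .0025 .165 -5.5
```

```text
time_s: 1.2
position: [0.2759, -0.4777, 0.3252]
orientation: [[0.995, -0.096, -0.0], [-0.096, -0.995, 0.0], [-0.0, -0.0, -1.0]]
contact_force: [0.4, -0.3, 0.4]
finger_gap: 0.0851
time_s: 2.2
position: [0.4145, -0.2903, 0.3253]
orientation: [[0.995, -0.096, -0.0], [-0.096, -0.995, 0.0], [-0.0, -0.0, -1.0]]
contact_force: [0.2, 0.3, -1.0]
finger_gap: 0.0847
t 2.2 pos [ 0.4145 -0.2903  0.3253] F [ 0.2  0.3 -1. ] gap 0.0847
turn [-0.  0. -0.] shift in target axes [  7.02 -12.44   6.41] in present axes [  7.01 -12.44   6.41]
```

```bash

python3 -m handwheel '[[0,0,0,0.55,-1,0,85],[0,0,0,0.55,-1,0,85],[0,0,0,0.55,-1,0,85],[0,0,0,0.55,-1,0,85],[0,0,0,0.55,-1,0,85],[0,0,0,0.55,-1,0,85],[0,0,0,0.55,-1,0,85],[0,0,0,0.55,-1,0,85]]' | tail -1
python3 -m handwheel '[[0,0,0,0.6,-1,0,85],[0,0,0,0.6,-1,0,85],[0,0,0,0.6,-1,0,85],[0,0,0,0.6,-0.9,0,85],[0,0,0,0.2,-0.2,0,85],[0,0,0,0,0,0.4,85],[0,0,0,0,0,0.4,85],[0,0,0,0,0,0,85]]' |tail -1
python3 go.py .619 .0025 .165 -5.5
python3 - <<'E'
from h import *
a=grab('top')['frame'][120:260,200:320,::-1];b=grab('scene')['frame'][110:250,190:310,::-1]
cv2.imwrite('pics/p4.png',cv2.resize(np.hstack([a,b]),(800,467),interpolation=cv2.INTER_CUBIC))
E
```

```text
finger_gap: 0.0853
finger_gap: 0.0848
t 4.2 pos [ 0.6167 -0.0077  0.3043] F [-0.3  0.4  0.4] gap 0.0848
turn [ 0.    0.01 -0.01] shift in target axes [ 0.05 -0.41  5.57] in present axes [ 0.06 -0.42  5.57]
```

View pics/p4.png

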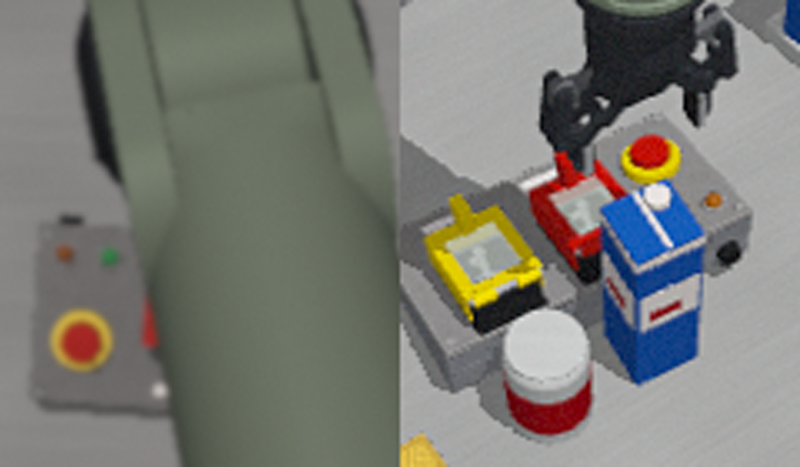

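The arm hides the carton in the top view. The scene crop shows its top face, with corners near (602,222), (640,272) and (704,235). I'll cross-check its position from those.

```bash
python3 - <<'E'
from h import *
f=grab('scene')
for n,u,v,z in[('left',602,224,.195),('near',639,272,.195),('right',704,235,.195),('cap',657,190,.204)]:
    print(n,onz(f,190+(u-400)/3.333,110+v/3.333,z)[:2].round(4))
E
```

```text
left [ 0.6006 -0.0305]
near [ 0.6541 -0.0322]
right [0.6546 0.0291]
cap [0.6035 0.0201]
```

The scene view agrees to within a few mm, so I'll descend and grasp.

```bash

python3 -m handwheel '[[0,0,0,0.1,-0.38,0.6,85],[0,0,0,0,0,0.8,85],[0,0,0,0,0,0.8,85],[0,0,0,0,0,0.8,85],[0,0,0,0,0,0.8,85],[0,0,0,0,0,0.8,85],[0,0,0,0,0,0.6,85],[0,0,0,0,0,0.3,85]]' | tail -2
python3 go.py .62 .0015 .165 -5.5
python3 -m handwheel '[[0,0,0,0,0,0,75],[0,0,0,0,0,0,72],[0,0,0,0,0,0,68],[0,0,0,0,0,0,64],[0,0,0,0,0,0,60],[0,0,0,0,0,0,50],[0,0,0,0,0,0,50],[0,0,0,0,0,0,50]]'
```

```text
contact_force: [-0.3, 0.9, 0.6]
finger_gap: 0.0846
t 5.35 pos [0.6206 0.0027 0.1667] F [-0.3  0.9  0.6] gap 0.0846
turn [-0.    0.01 -0.  ] shift in target axes [-0.02  0.05  0.07] in present axes [-0.02  0.05  0.07]
time_s: 6.35
position: [0.6212, 0.0027, 0.1685]
orientation: [[0.995, -0.096, 0.001], [-0.096, -0.995, 0.0], [0.001, -0.0, -1.0]]
contact_force: [-1.2, 1.4, 6.4]
finger_gap: 0.0614
```

```bash

python3 -m handwheel '[[0,0,0,0,0,-0.2,50],[0,0,0,0,0,-0.4,50],[0,0,0,0,0,-0.6,50],[0,0,0,0,0,-0.8,50],[0,0,0,0,0,-0.8,50],[0,0,0,0,0,-0.8,50],[0,0,0,0,0,-0.8,50],[0,0,0,0,0,-0.8,50]]' 
python3 -m handwheel '[[0,0,0,0,0,-0.8,50],[0,0,0,0,0,-0.8,50],[0,0,0,0,0,-0.8,50],[0,0,0,0,0,-0.8,50],[0,0,0,0,0,-0.6,50],[0,0,0,0,0,-0.4,50],[0,0,0,0,0,-0.2,50],[0,0,0,0,0,0,50]]' 
python3 go.py .505 .365 .40 5.2
```

```text
time_s: 7.35
position: [0.6207, 0.0024, 0.2994]
orientation: [[0.995, -0.096, 0.0], [-0.096, -0.995, 0.0], [0.0, -0.0, -1.0]]
contact_force: [1.0, -0.7, -7.7]
finger_gap: 0.0614
time_s: 8.35
position: [0.6208, 0.0024, 0.4077]
orientation: [[0.995, -0.096, -0.0], [-0.096, -0.995, 0.0], [-0.0, 0.0, -1.0]]
contact_force: [-0.5, -0.0, -8.1]
finger_gap: 0.0616
t 8.35 pos [0.6208 0.0024 0.4077] F [-0.5 -0.  -8.1] gap 0.0616
turn [-0.    0.   -1.07] shift in target axes [ -3.3  -14.87   0.31] in present axes [ -6.01 -13.99   0.31]
```

```bash

python3 -m handwheel '[[0,0,-0.2,0,0,0,50],[0,0,-0.33,0,0,0,50],[0,0,-0.33,0,0,0,50],[0,0,-0.21,0,-0.2,0,50],[0,0,0,-0.1,-0.5,0,50],[0,0,0,-0.2,-0.8,0,50],[0,0,0,-0.2,-0.9,0,50],[0,0,0,-0.2,-0.9,0,50]]' >/dev/null
python3 -m handwheel '[[0,0,0,-0.2,-1,0,50],[0,0,0,-0.2,-1,0,50],[0,0,0,-0.2,-1,0,50],[0,0,0,-0.3,-1,0,50],[0,0,0,-0.3,-1,0,50],[0,0,0,-0.3,-1,0,50],[0,0,0,-0.3,-1,0,50],[0,0,0,-0.2,-1,0,50]]' >/dev/null
python3 -m handwheel '[[0,0,0,-0.2,-1,0,50],[0,0,0,-0.2,-0.9,0,50],[0,0,0,-0.1,-0.7,0,50],[0,0,0,-0.1,-0.5,0,50],[0,0,0,0,-0.3,0,50],[0,0,0,0,-0.1,0,50],[0,0,0,0,0,0,50],[0,0,0,0,0,0,50]]'
python3 go.py .505 .365 .18 5.2
python3 - <<'E'
from h import *
a=grab('top')['frame'][140:280,85:205,::-1];b=grab('scene')['frame'][20:160,270:390,::-1]
cv2.imwrite('pics/p5.png',cv2.resize(np.hstack([a,b]),(800,467),interpolation=cv2.INTER_CUBIC))
E
```

```text
time_s: 11.35
position: [0.5058, 0.3629, 0.4078]
orientation: [[0.996, 0.089, 0.0], [0.089, -0.996, -0.0], [0.0, 0.0, -1.0]]
contact_force: [-0.1, 0.7, -7.8]
finger_gap: 0.0615
t 11.35 pos [0.5058 0.3629 0.4078] F [-0.1  0.7 -7.8] gap 0.0615
turn [ 0.   -0.   -0.01] shift in target axes [-0.02 -0.09  9.11] in present axes [-0.02 -0.09  9.11]
```

View pics/p5.png

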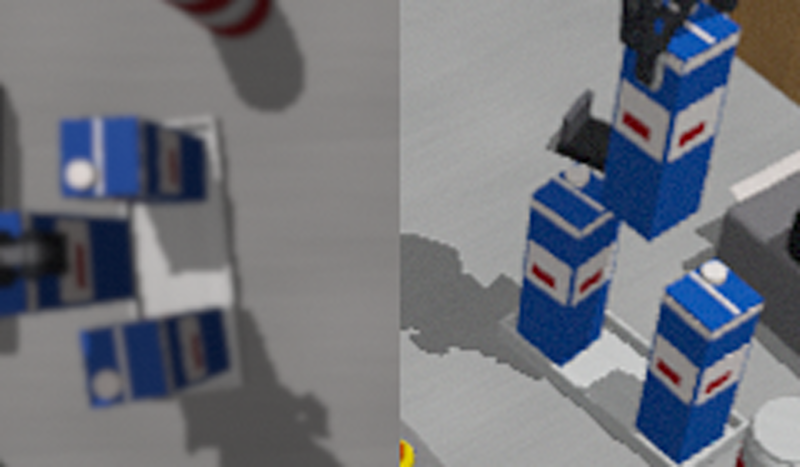

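The carton hangs upright over the gap between the two cartons, at (0,217)–(130,303) in the top crop. I'll lower it now, slowly at the end.

```bash

python3 -m handwheel '[[0,0,0,0,-0.05,0.3,50],[0,0,0,0,0,0.6,50],[0,0,0,0,0,0.8,50],[0,0,0,0,0,0.8,50],[0,0,0,0,0,0.8,50],[0,0,0,0,0,0.8,50],[0,0,0,0,0,0.8,50],[0,0,0,0,0,0.8,50]]' >/dev/null
python3 -m handwheel '[[0,0,0,0,0,0.8,50],[0,0,0,0,0,0.7,50],[0,0,0,0,0,0.6,50],[0,0,0,0,0,0.5,50],[0,0,0,0,0,0.3,50],[0,0,0,0,0,0.2,50],[0,0,0,0,0,0.1,50],[0,0,0,0,0,0,50]]'
python3 go.py .505 .365 .1725 5.2
```

```text
time_s: 13.45
position: [0.5054, 0.3647, 0.1854]
orientation: [[0.996, 0.09, 0.0], [0.09, -0.996, 0.0], [0.0, -0.0, -1.0]]
contact_force: [0.6, 0.1, -7.9]
finger_gap: 0.0616
t 13.45 pos [0.5054 0.3647 0.1854] F [ 0.6  0.1 -7.9] gap 0.0616
turn [-0. -0. -0.] shift in target axes [-0.01 -0.01  0.52] in present axes [-0.01 -0.01  0.52]
```

```bash

python3 -m handwheel '[[0,0,0,0,0,0.1,50],[0,0,0,0,0,0.1,50],[0,0,0,0,0,0.08,50],[0,0,0,0,0,0.06,50],[0,0,0,0,0,0.05,50],[0,0,0,0,0,0.04,50],[0,0,0,0,0,0.03,50],[0,0,0,0,0,0,50]]'
```

```text
time_s: 14.45
position: [0.5053, 0.3647, 0.1738]
orientation: [[0.996, 0.09, -0.0], [0.09, -0.996, -0.0], [-0.0, -0.0, -1.0]]
contact_force: [0.4, 0.4, -6.8]
finger_gap: 0.0613
```

```bash

python3 -m handwheel '[[0,0,0,0,0,0.03,50],[0,0,0,0,0,0.03,50],[0,0,0,0,0,0.02,50],[0,0,0,0,0,0.02,50],[0,0,0,0,0,0,50],[0,0,0,0,0,0,50],[0,0,0,0,0,0,50],[0,0,0,0,0,0,50]]'
```

```text
time_s: 15.45
position: [0.5056, 0.3649, 0.1725]
orientation: [[0.996, 0.09, 0.001], [0.09, -0.996, 0.001], [0.001, -0.0, -1.0]]
contact_force: [-2.5, -2.7, 11.2]
finger_gap: 0.0613
```

Contact. I'll release and retreat upward.

```bash

python3 -m handwheel '[[0,0,0,0,0,-0.03,62],[0,0,0,0,0,0,66],[0,0,0,0,0,0,70],[0,0,0,0,0,0,76],[0,0,0,0,0,0,85],[0,0,0,0,0,0,85],[0,0,0,0,0,-0.2,85],[0,0,0,0,0,-0.4,85]]'
python3 -m handwheel '[[0,0,0,0,0,-0.8,85],[0,0,0,0,0,-1,85],[0,0,0,0,0,-1,85],[0,0,0,0,0,-1,85],[0,0,0,0,0,-1,85],[0,0,0,0,0,-0.8,85],[0,0,0,0,0,0,85],[0,0,0,0,0,0,85]]'
python3 go.py .485 .006 .18 -5.4
python3 - <<'E'
from h import *
a=grab('top')['frame'][140:280,85:205,::-1];b=grab('scene')['frame'][20:160,270:390,::-1]
cv2.imwrite('pics/p6.png',cv2.resize(np.hstack([a,b]),(800,467),interpolation=cv2.INTER_CUBIC))
E
```

```text
time_s: 16.45
position: [0.5052, 0.3646, 0.1874]
orientation: [[0.996, 0.09, -0.0], [0.09, -0.996, -0.0], [-0.0, 0.0, -1.0]]
contact_force: [-0.6, -0.2, -0.1]
finger_gap: 0.0852
time_s: 17.45
position: [0.5052, 0.3645, 0.3268]
orientation: [[0.996, 0.09, -0.0], [0.09, -0.996, -0.0], [-0.0, 0.0, -1.0]]
contact_force: [0.1, -0.2, -0.4]
finger_gap: 0.0849
t 17.45 pos [0.5052 0.3645 0.3268] F [ 0.1 -0.2 -0.4] gap 0.0849
turn [0.   0.   1.06] shift in target axes [ 0.55 14.35  5.87] in present axes [-2.1  14.21  5.87]
```

View pics/p6.png

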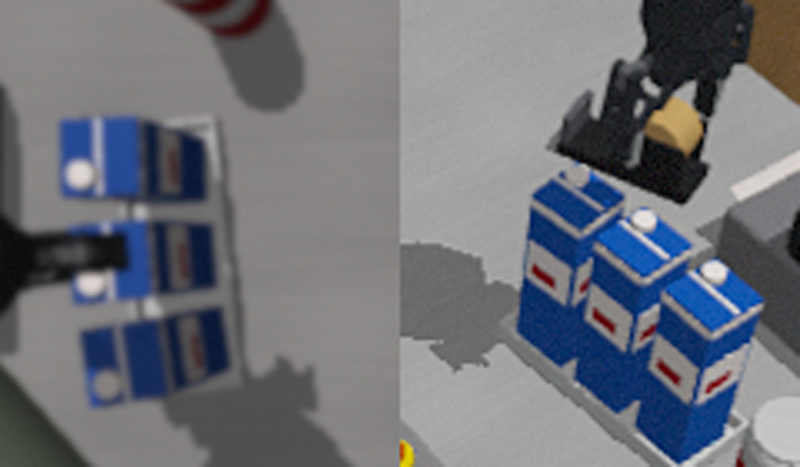

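The carton stands in the gap with clearance on both sides. Next is the guard: I'll move over the tab and check its predicted position against the first pictures.

```bash

python3 -m handwheel '[[0,0,0.53,0,0,0,45],[0,0,0.53,0,0.5,0,45],[0,0,0,0,1,0,45],[0,0,0,0,1,0,45],[0,0,0,0,1,0,45],[0,0,0,0,1,0,45],[0,0,0,0,1,0,45],[0,0,0,0,1,0,45]]' >/dev/null
python3 -m handwheel '[[0,0,0,0,1,0,45],[0,0,0,0,1,0,45],[0,0,0,0,1,0,45],[0,0,0,0,1,0,45],[0,0,0,0,1,0,45],[0,0,0,0,1,0,45],[0,0,0,0,1,0,45],[0,0,0,0,0.8,0.4,45]]' >/dev/null
python3 go.py .484 .0058 .20 -5.4
python3 - <<'E'
from h import *
f=grab('top');g=grab('scene')
yaw=np.radians(-5.4);Rz=np.array([[np.cos(yaw),-np.sin(yaw)],[np.sin(yaw),np.cos(yaw)]])
D=lambda x,y,z:np.r_[np.array([.4975,-.0105])+Rz@[x,y],z]
for n,p in[('tabend',D(-.0163,.015,.129)),('tabpt',D(-.0147,.015,.121)),('hinge',D(.068,.015,.112)),('estop',D(-.02,.105,.075))]:
    print(n,p.round(4),proj(f,p).round(1),proj(g,p).round(1))
a=cv2.imread('pics/top0.png')[175:245,210:280];b=cv2.imread('pics/scene0.png')[135:205,215:285];c=g['frame'][100:170,215:285,::-1]
cv2.imwrite('pics/p7.png',cv2.resize(np.hstack([a,b]),(800,400),interpolation=cv2.INTER_CUBIC))
cv2.imwrite('pics/p8.png',cv2.resize(g['frame'][60:230,180:350,::-1],(600,600),interpolation=cv2.INTER_CUBIC))
E
```

```text
t 19.55 pos [0.4726 0.0077 0.317 ] F [ 0.5 -1.2 -0.5] gap 0.0449
turn [ 0.   -0.   -0.01] shift in target axes [0.46 0.03 4.68] in present axes [0.46 0.03 4.68]
tabend [0.4827 0.006  0.129 ] [254.8 223.2] [238.5 156.7]
tabpt [0.4843 0.0058 0.121 ] [254.8 222.5] [238.9 158.7]
hinge [ 0.5666 -0.002   0.112 ] [257.  193.6] [252.8 181.2]
estop [0.4875 0.0959 0.075 ] [224.  221.6] [265.1 155. ]
```

View pics/p7.png

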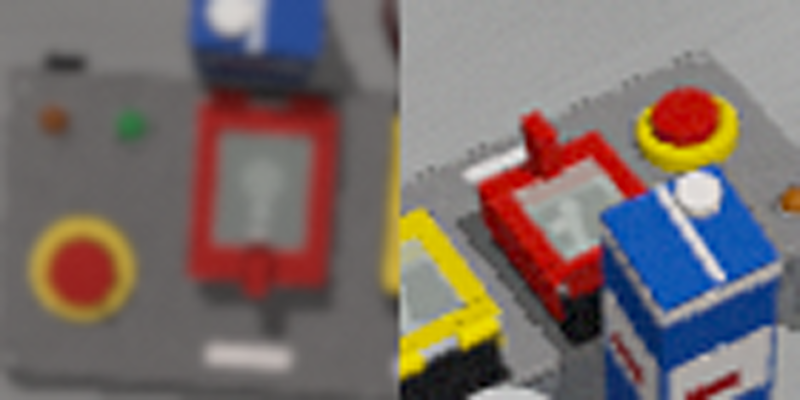

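The tab matches the prediction in both views (left crop (258,270), right crop (537,122)). Descending to pinch it.

```bash

python3 -m handwheel '[[0,0,0,0.46,0.03,1,45],[0,0,0,0,0,1,45],[0,0,0,0,0,1,45],[0,0,0,0,0,1,45],[0,0,0,0,0,1,45],[0,0,0,0,0,0.9,45],[0,0,0,0,0,0.7,45],[0,0,0,0,0,0.5,45]]' >/dev/null
python3 -m handwheel '[[0,0,0,0,0,0.35,45],[0,0,0,0,0,0.2,45],[0,0,0,0,0,0,35],[0,0,0,0,0,0,25],[0,0,0,0,0,0,18],[0,0,0,0,0,0,12],[0,0,0,0,0,0,6],[0,0,0,0,0,0,6]]'
python3 go.py .4843 .0058 .124 -5.4
cat > arc.py <<'E'
# arc.py th0 th1 tilt0 tilt1 n : rows (tool axes) for the tab arc, degrees
import sys
from go import *
t0,t1,a0,a1,n=[float(v) for v in sys.argv[1:]];n=int(n)
h=np.array([.9956,-.0941]);r0=np.array([-.0827,.009+float(0.003)])
def pos(th):
    c,s=np.cos(np.radians(th)),np.sin(np.radians(th)) # clockwise in (x,z)
    x,z=c*r0[0]+s*r0[1],-s*r0[0]+c*r0[1]
    return np.r_[np.array([.5666,-.002])+h*x,.112+z]
ths=np.linspace(t0,t1,n+1);al=np.linspace(a0,a1,n+1)
print('start',pos(t0).round(4),'end',pos(t1).round(4))
for i in range(n):
    T=target(-5.4,al[i+1]);d=T.inv().apply(pos(ths[i+1])-pos(ths[i]))/.025
    print(round((al[i+1]-al[i])/10,3),d.round(2))
E
python3 arc.py 0 128 0 -25 24
```

```text
time_s: 21.65
position: [0.4842, 0.0065, 0.1261]
orientation: [[0.995, -0.095, 0.0], [-0.095, -0.995, -0.0], [0.0, 0.0, -1.0]]
contact_force: [-1.9, -3.8, 7.4]
finger_gap: 0.0105
t 21.65 pos [0.4842 0.0065 0.1261] F [-1.9 -3.8  7.4] gap 0.0105
turn [ 0. -0. -0.] shift in target axes [0.01 0.03 0.08] in present axes [0.01 0.03 0.08]
start [0.4843 0.0058 0.124 ] end [ 0.6267 -0.0077  0.1698]
-0.104 [ 0.05 -0.   -0.31]
-0.104 [ 0.08 -0.   -0.3 ]
-0.104 [ 0.1 -0.  -0.3]
-0.104 [ 0.12 -0.   -0.29]
-0.104 [ 0.14 -0.   -0.28]
-0.104 [ 0.16 -0.   -0.27]
-0.104 [ 0.18 -0.   -0.25]
-0.104 [ 0.2  -0.   -0.24]
-0.104 [ 0.22 -0.   -0.22]
-0.104 [ 0.23 -0.   -0.21]
-0.104 [ 0.25 -0.   -0.19]
-0.104 [ 0.26 -0.   -0.17]
-0.104 [ 0.27 -0.   -0.15]
-0.104 [ 0.28 -0.   -0.13]
-0.104 [ 0.29 -0.   -0.11]
-0.104 [ 0.3  -0.   -0.08]
-0.104 [ 0.3  -0.   -0.06]
-0.104 [ 0.31 -0.   -0.04]
-0.104 [ 0.31 -0.   -0.02]
-0.104 [ 0.31 -0.    0.01]
-0.104 [ 0.31 -0.    0.03]
-0.104 [ 0.31 -0.    0.05]
-0.104 [ 0.3  -0.    0.08]
-0.104 [ 0.29 -0.    0.1 ]
```

```bash

python3 -m handwheel '[[0,-0.1,0,0.05,0,-0.31,6],[0,-0.1,0,0.08,0,-0.3,6],[0,-0.1,0,0.1,0,-0.3,6],[0,-0.1,0,0.12,0,-0.29,6],[0,-0.1,0,0.14,0,-0.28,6],[0,-0.1,0,0.16,0,-0.27,6],[0,-0.1,0,0.18,0,-0.25,6],[0,-0.1,0,0.2,0,-0.24,6]]'
python3 arc.py 42.67 128 -8 -25 16 | head -1
python3 - <<'E'
from h import *
cv2.imwrite('pics/p8.png',cv2.resize(grab('scene')['frame'][60:230,180:350,::-1],(600,600),interpolation=cv2.INTER_CUBIC))
E
```

```text
time_s: 22.65
position: [0.5123, 0.0039, 0.1793]
orientation: [[0.986, -0.094, -0.141], [-0.094, -0.996, 0.013], [-0.141, 0.0, -0.99]]
contact_force: [1.8, -0.9, -12.9]
finger_gap: 0.0106
start [0.5142 0.003  0.1769] end [ 0.6267 -0.0077  0.1698]
```

View pics/p8.png

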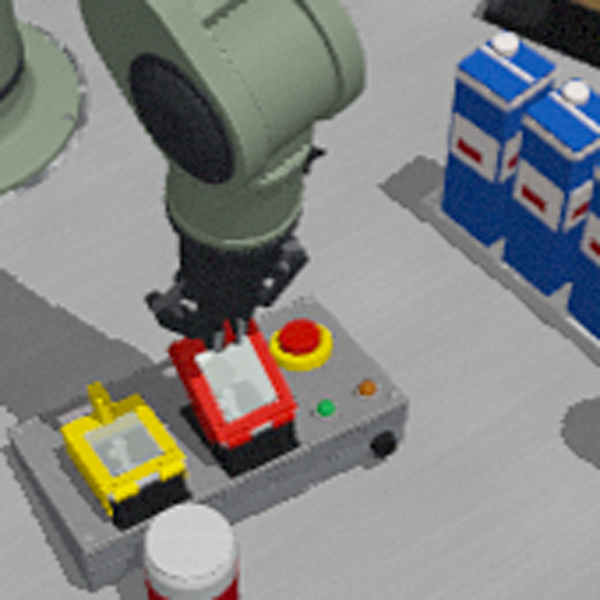

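The guard is rising with the tab held (scene crop: guard at (240,390)). The force shows about 2 mm too much radius, so I'll trim that and continue.

```bash

python3 -m handwheel '[[0,-0.1,0,0.24,0,-0.19,6],[0,-0.1,0,0.24,0,-0.18,6],[0,-0.1,0,0.26,0,-0.17,6],[0,-0.1,0,0.27,0,-0.15,6],[0,-0.1,0,0.27,0,-0.14,6],[0,-0.1,0,0.28,0,-0.12,6],[0,-0.1,0,0.29,0,-0.1,6],[0,-0.1,0,0.3,0,-0.08,6]]'
python3 arc.py 85.33 128 -16 -25 8 | head -1
```

```text
time_s: 23.7
position: [0.5696, -0.0013, 0.1963]
orientation: [[0.956, -0.094, -0.277], [-0.091, -0.996, 0.026], [-0.278, 0.0, -0.96]]
contact_force: [-6.0, 1.0, -0.8]
finger_gap: 0.0105
start [ 0.5718 -0.0025  0.1954] end [ 0.6267 -0.0077  0.1698]
```

```bash

python3 -m handwheel '[[0,-0.1,0,0.31,0,-0.05,6],[0,-0.1,0,0.31,0,-0.03,6],[0,-0.1,0,0.31,0,-0.01,6],[0,-0.1,0,0.31,0,0.02,6],[0,-0.1,0,0.31,0,0.04,6],[0,-0.1,0,0.31,0,0.06,6],[0,-0.1,0,0.3,0,0.08,6],[0,-0.1,0,0.2,0,0.07,6]]'
python3 arc.py 126 128 -16 -25 8 | head -1
```

```text
time_s: 24.7
position: [0.6251, -0.0063, 0.1731]
orientation: [[0.91, -0.095, -0.404], [-0.086, -0.996, 0.039], [-0.406, -0.0, -0.914]]
contact_force: [-3.2, 2.9, 3.6]
finger_gap: 0.0098
start [ 0.6247 -0.0075  0.1719] end [ 0.6267 -0.0077  0.1698]
```

```bash

python3 -m handwheel '[[0,0,0,0.08,0,0.04,6],[0,0,0,0.06,0,0.04,6],[0,0,0,0,0,0,6],[0,0,0,0,0,0,12],[0,0,0,0,0,0,20],[0,0,0,0,0,0,35],[0,0,0,0,0,0,42],[0,0,0,0,0,0,42]]'
python3 - <<'E'
from h import *
cv2.imwrite('pics/p9.png',cv2.resize(grab('scene')['frame'][60:230,180:350,::-1],(600,600),interpolation=cv2.INTER_CUBIC))
E
```

```text
time_s: 25.7
position: [0.6265, -0.0067, 0.1697]
orientation: [[0.909, -0.095, -0.405], [-0.086, -0.996, 0.038], [-0.407, 0.0, -0.914]]
contact_force: [-0.2, -0.4, -0.9]
finger_gap: 0.0419
```

View pics/p9.png

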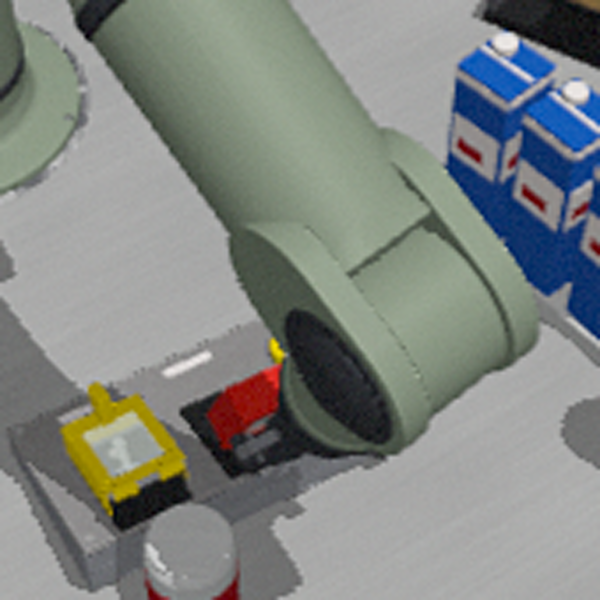

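The guard is open with its tab released (red flap leaning back at (245,405)). I'll back off along the tool and re-tilt for the lever.

```bash

python3 -m handwheel '[[0,0,0,0,0,-0.4,42],[0,0,0,0,0,-0.8,42],[0,0,0,0,0,-1,42],[0,0,0,0,0,-1,42],[0,0,0,0,0,-1,42],[0,0.5,0,0,0,0,42],[0,0.7,0,0,0,0,42],[0,0.7,0,0,0,0,42]]'
python3 -m handwheel '[[0,0.7,0,0,0,0,20],[0,0.7,0,0,0,0,0],[0,0.7,0,0,0,0,0],[0,0.7,0,0,0,0,0],[0,0.19,0,-0.5,0,0,0],[0,0,0,-1,0,0,0],[0,0,0,-1,0,0,0],[0,0,0,-1,0,0,0]]'
python3 go.py .479 .0063 .16 -5.4 25
```

```text
time_s: 26.75
position: [0.6694, -0.0106, 0.2665]
orientation: [[0.992, -0.094, -0.082], [-0.094, -0.996, 0.008], [-0.082, -0.0, -0.997]]
contact_force: [1.9, 0.3, -1.4]
finger_gap: 0.0421
time_s: 27.75
position: [0.5896, -0.0031, 0.2297]
orientation: [[0.902, -0.095, 0.42], [-0.086, -0.995, -0.04], [0.422, -0.0, -0.907]]
contact_force: [0.9, -0.3, 0.9]
finger_gap: 0.0001
t 27.75 pos [ 0.5896 -0.0031  0.2297] F [ 0.9 -0.3  0.9] gap 0.0001
turn [ 0.  0. -0.] shift in target axes [-5.2   0.04  0.65] in present axes [-5.2   0.04  0.65]
```

```bash

python3 -m handwheel '[[0,0,0,0,0,-1,0],[0,0,0,-0.5,0,-1,0],[0,0,0,-1,0,0,0],[0,0,0,-1,0,0,0],[0,0,0,-1,0,0,0],[0,0,0,-1,0,0.8,0],[0,0,0,-0.7,0,1,0],[0,0,0,0,0,0.8,0]]' | head -2
python3 go.py .479 .0063 .100 -5.4 25
python3 - <<'E'
from h import *
g=grab('scene')['frame'];t=grab('top')['frame']
cv2.imwrite('pics/p10.png',cv2.resize(np.hstack([t[160:260,205:305],g[120:220,200:300]])[:,:,::-1],(800,400),interpolation=cv2.INTER_CUBIC))
E
```

```text
time_s: 28.75
position: [0.4838, 0.0071, 0.1797]
t 28.75 pos [0.4838 0.0071 0.1797] F [ 0.1 -0.4 -0.5] gap -0.0003
turn [0.02 0.17 0.03] shift in target axes [-1.52  0.05  2.81] in present axes [-1.43  0.03  2.85]
```

View pics/p10.png

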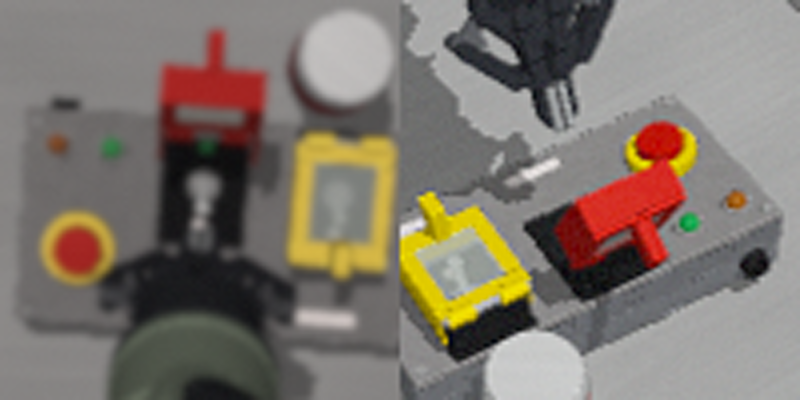

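The guard stays fully back, and the top crop shows the lever ball near (203,183). I'll check the ball position and the joint margins.

```bash
python3 - <<'E'
from h import *
f=grab('top');s=get_state()
for z in(.094,.099): print(onz(f,205+203/4-.4,160+183/4-.4,z).round(4))
print(s['qpos'].round(1),s['position'].round(4),s['orientation'].round(3).tolist())
E
```

```text
[0.5333 0.003  0.094 ]
[0.5332 0.0031 0.099 ]
[ -16.1   16.4    4.4  134.    38.4    9.3 -144.4] [0.4845 0.0067 0.1802] [[0.914, -0.095, 0.394], [-0.086, -0.996, -0.04], [0.396, 0.003, -0.918]]
```

In the top view the larger blob is the pivot boss (x≈0.533). The tip is the narrower end in front of it, so the lever is off as expected. The wrist is near its limits at this tilt, so I'll ease to about 12°.

```bash

python3 -m handwheel '[[0,-0.2,0,0,0,0,0],[0,-0.2,0,0,0,0,0],[0,-0.3,0,0,0,0,0],[0,-0.3,0,0,0,0,0],[0,-0.2,0,0,0,0,0],[0,0,0,0,0,0,0],[0,0,0,0,0,0,0],[0,0,0,0,0,0,0]]' | head -3
python3 go.py .479 .0063 .1035 -5.4 12; python3 -c "
from h import *
print(get_state()['qpos'].round(1))"
```

```text
time_s: 29.9
position: [0.4837, 0.0069, 0.1801]
orientation: [[0.976, -0.093, 0.196], [-0.091, -0.996, -0.021], [0.197, 0.003, -0.98]]
t 29.9 pos [0.4837 0.0069 0.1801] F [-0.8 -0.6  0.3] gap -0.0
turn [0.02 0.06 0.01] shift in target axes [-0.82  0.04  2.96] in present axes [-0.79  0.03  2.97]
[   3.3   19.3  -15.9  124.3   18.9   27.5 -122.7]
```

```bash

python3 -m handwheel '[[0,0,0,-0.4,0,0.3,0],[0,0,0,-0.4,0,0.5,0],[0,0,0,0,0,0.6,0],[0,0,0,0,0,0.6,0],[0,0,0,0,0,0.5,0],[0,0,0,0,0,0.3,0],[0,0,0,0,0,0.15,0],[0,0,0,0,0,0,0]]' 
python3 go.py .5188 .0025 .1035 -5.4 12
```

```text
time_s: 30.9
position: [0.4788, 0.0072, 0.1037]
orientation: [[0.976, -0.094, 0.195], [-0.091, -0.996, -0.021], [0.196, 0.003, -0.981]]
contact_force: [-0.5, 1.0, 1.1]
finger_gap: -0.0002
t 30.9 pos [0.4788 0.0072 0.1037] F [-0.5  1.   1.1] gap -0.0002
turn [0.02 0.07 0.01] shift in target axes [1.57 0.04 0.34] in present axes [1.58 0.04 0.32]
```

```bash

python3 -m handwheel '[[0,0,0,0.2,0.01,0.04,0],[0,0,0,0.2,0.01,0.04,0],[0,0,0,0.2,0.01,0.04,0],[0,0,0,0.2,0.01,0.04,0],[0,0,0,0.2,0,0.04,0],[0,0,0,0.15,0,0.03,0],[0,0,0,0.12,0,0.03,0],[0,0,0,0.1,0,0.02,0]]' 
python3 -m handwheel '[[0,0,0,0.1,0,0.02,0],[0,0,0,0.06,0,0.01,0],[0,0,0,0.05,0,0.01,0],[0,0,0,0,0,0,0],[0,0,0,0,0,0,0],[0,0,0,0,0,0,0],[0,0,0,0,0,0,0],[0,0,0,0,0,0,0]]' 
```

```text
time_s: 31.9
position: [0.5137, 0.0029, 0.1036]
orientation: [[0.976, -0.094, 0.195], [-0.091, -0.996, -0.021], [0.196, 0.003, -0.981]]
contact_force: [-1.6, 0.2, 1.0]
finger_gap: -0.0001
time_s: 32.9
position: [0.5186, 0.0024, 0.1035]
orientation: [[0.976, -0.094, 0.195], [-0.091, -0.996, -0.021], [0.196, 0.003, -0.981]]
contact_force: [-4.4, 1.0, 1.1]
finger_gap: -0.0
```

```bash

python3 -m handwheel '[[0,0,0,0.04,0,0.01,0],[0,0,0,0.04,0,0.01,0],[0,0,0,0.04,0,0.01,0],[0,0,0,0,0,0,0],[0,0,0,0,0,0,0],[0,0,0,0,0,0,0],[0,0,0,0,0,0,0],[0,0,0,0,0,0,0]]' 
```

```text
time_s: 33.9
position: [0.5197, 0.0022, 0.1029]
orientation: [[0.977, -0.093, 0.191], [-0.091, -0.996, -0.022], [0.192, 0.004, -0.981]]
contact_force: [-21.4, 4.3, 12.3]
finger_gap: -0.0002
```

The force jumped to 21 N at the hard stop, so the lever is over. I'll back off, rise and check from the top.

```bash

python3 -m handwheel '[[0,0,0,-0.2,0,0,0],[0,0,0,-0.5,0,0,0],[0,0,0,-0.7,0,0,0],[0,0,0,-0.5,0,-0.5,0],[0,0,0,-0.3,0,-1,0],[0,0,0,0,0,-1,0],[0,0,0,0,0,-1,0],[0,0,0,0,0,-1,0]]' 
python3 -m handwheel '[[0,0,0,0,0,-1,0],[0,-0.5,0,0,0,-1,0],[0,-0.65,0,0,0,0,10],[0,-0.65,0,0,0,0,42],[0,-0.65,0,0,0,0,42],[0,-0.65,0,0,0,0,42],[0,-0.45,0,0,0,0,42],[0,0,0,0,0,0,42]]' 
python3 go.py .6694 -.0106 .2665 -5.4 -23.9
python3 - <<'E'
from h import *
f=grab('top');g=grab('scene')
for p in((.5131,.0031,.094),(.5365,.0009,.099)): print(proj(f,p).round(1),proj(g,p).round(1))
cv2.imwrite('pics/p11.png',cv2.resize(np.hstack([f['frame'][185:235,230:280],g['frame'][140:190,225:275]])[:,:,::-1],(800,400),interpolation=cv2.INTER_CUBIC))
E
```

```text
time_s: 34.9
position: [0.4457, 0.0095, 0.2046]
orientation: [[0.976, -0.093, 0.196], [-0.091, -0.996, -0.021], [0.197, 0.003, -0.98]]
contact_force: [-0.4, -0.3, 0.3]
finger_gap: 0.0002
time_s: 35.9
position: [0.4366, 0.0106, 0.2519]
orientation: [[0.908, -0.094, -0.408], [-0.086, -0.996, 0.036], [-0.41, 0.002, -0.912]]
contact_force: [-0.7, -1.2, -0.7]
finger_gap: 0.0421
t 35.9 pos [0.4366 0.0106 0.2519] F [-0.7 -1.2 -0.7] gap 0.0421
turn [ 0.01  0.03 -0.  ] shift in target axes [ 8.31 -0.03 -4.32] in present axes [ 8.29 -0.03 -4.36]
[255.5 212.3] [243.9 171.3]
[256.1 204.2] [247.7 176.1]
```

View pics/p11.png

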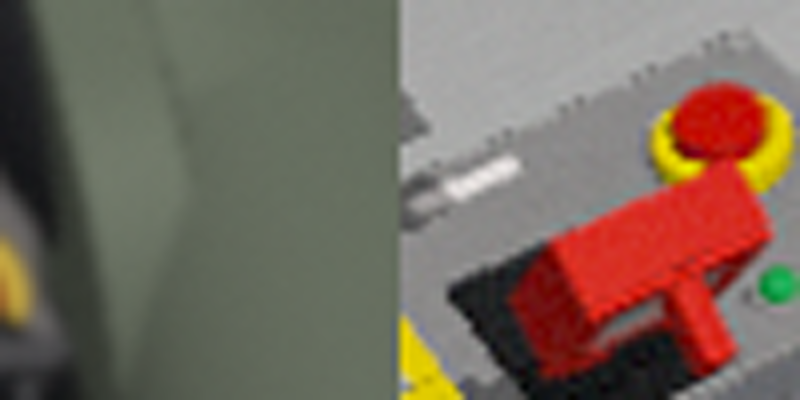

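The arm and guard hide the lever in this view. The force and position evidence says it is at its stop; I'll check it through the window later. Returning to the tab.

```bash

python3 -m handwheel '[[0,0,0,0.3,0,-1,42],[0,0,0,1,0,-1,42],[0,0,0,1,0,-1,42],[0,0,0,1,0,-1,42],[0,0,0,1,0,-0.36,42],[0,0,0,1,0,0,42],[0,0,0,1,0,0,42],[0,0,0,1,0,0,42]]' >/dev/null
python3 -m handwheel '[[0,0,0,0.7,0,0,42],[0,0,0,0.29,0,0,42],[0,0,0,0,0,0,42],[0,0,0,0,0,0,42],[0,0,0,0,0,0,42],[0,0,0,0,0,0,42],[0,0,0,0,0,0,42],[0,0,0,0,0,0,42]]'
python3 go.py .626 -.0067 .171 -5.4 -24
```

```text
time_s: 38.0
position: [0.6692, -0.0113, 0.2666]
orientation: [[0.908, -0.094, -0.408], [-0.087, -0.996, 0.036], [-0.41, 0.003, -0.912]]
contact_force: [0.6, -0.8, -0.1]
finger_gap: 0.0418
t 38.0 pos [ 0.6692 -0.0113  0.2666] F [ 0.6 -0.8 -0.1] gap 0.0418
turn [ 0.02  0.02 -0.  ] shift in target axes [-0.03 -0.02  4.2 ] in present axes [-0.02 -0.03  4.2 ]
```

```bash

python3 -m handwheel '[[0,0,0,0,0,0.4,42],[0,0,0,0,0,0.7,42],[0,0,0,0,0,0.8,42],[0,0,0,0,0,0.8,42],[0,0,0,0,0,0.7,42],[0,0,0,0,0,0.5,42],[0,0,0,0,0,0.3,42],[0,0,0,0,0,0,42]]' >/dev/null
python3 -m handwheel '[[0,0,0,0,0,0,35],[0,0,0,0,0,0,28],[0,0,0,0,0,0,22],[0,0,0,0,0,0,16],[0,0,0,0,0,0,12],[0,0,0,0,0,0,6],[0,0,0,0,0,0,6],[0,0,0,0,0,0,6]]'
python3 arc.py 126 0 -24 0 24
```

```text
time_s: 40.0
position: [0.6266, -0.0065, 0.171]
orientation: [[0.908, -0.093, -0.407], [-0.085, -0.996, 0.037], [-0.409, 0.001, -0.912]]
contact_force: [1.5, 4.6, 1.0]
finger_gap: 0.0108
start [ 0.6247 -0.0075  0.1719] end [0.4843 0.0058 0.124 ]
0.1 [-0.29  0.   -0.1 ]
0.1 [-0.3   0.   -0.08]
0.1 [-0.3   0.   -0.05]
0.1 [-0.3   0.   -0.03]
0.1 [-0.31  0.   -0.01]
0.1 [-0.31  0.    0.01]
0.1 [-0.3   0.    0.04]
0.1 [-0.3   0.    0.06]
0.1 [-0.3   0.    0.08]
0.1 [-0.29  0.    0.1 ]
0.1 [-0.28  0.    0.12]
0.1 [-0.27  0.    0.14]
0.1 [-0.26  0.    0.16]
0.1 [-0.25  0.    0.18]
0.1 [-0.23  0.    0.2 ]
0.1 [-0.22  0.    0.22]
0.1 [-0.2   0.    0.23]
0.1 [-0.18  0.    0.25]
0.1 [-0.16  0.    0.26]
0.1 [-0.14  0.    0.27]
0.1 [-0.12  0.    0.28]
0.1 [-0.1   0.    0.29]
0.1 [-0.08  0.    0.3 ]
0.1 [-0.06  0.    0.3 ]
```

Pinched again. Running the reverse arc, checking at each third.

```bash

python3 -m handwheel '[[0,0.1,0,-0.29,0,-0.1,6],[0,0.1,0,-0.3,0,-0.08,6],[0,0.1,0,-0.31,0,-0.05,6],[0,0.1,0,-0.31,0,-0.03,6],[0,0.1,0,-0.31,0,-0.01,6],[0,0.1,0,-0.31,0,0.01,6],[0,0.1,0,-0.31,0,0.04,6],[0,0.1,0,-0.31,0,0.06,6]]'
python3 arc.py 84 0 -16 0 16 | head -1
python3 go.py .5735 -.0026 .1958 -5.4 -16
```

```text
time_s: 41.0
position: [0.5721, -0.0016, 0.1963]
orientation: [[0.957, -0.093, -0.274], [-0.09, -0.996, 0.024], [-0.275, 0.001, -0.961]]
contact_force: [6.5, 3.1, -2.4]
finger_gap: 0.0112
start [ 0.5699 -0.0023  0.1955] end [0.4843 0.0058 0.124 ]
t 41.0 pos [ 0.5721 -0.0016  0.1963] F [ 6.5  3.1 -2.4] gap 0.0112
turn [ 0.01 -0.    0.  ] shift in target axes [0.06 0.04 0.  ] in present axes [0.06 0.04 0.  ]
```

```bash

python3 -m handwheel '[[0,0.1,0,-0.3,0,0.08,6],[0,0.1,0,-0.29,0,0.1,6],[0,0.1,0,-0.28,0,0.12,6],[0,0.1,0,-0.27,0,0.14,6],[0,0.1,0,-0.26,0,0.16,6],[0,0.1,0,-0.25,0,0.18,6],[0,0.1,0,-0.23,0,0.2,6],[0,0.1,0,-0.22,0,0.22,6]]'
python3 arc.py 42 0 -8 0 8 | head -1
python3 go.py .5137 .003 .1763 -5.4 -8
```

```text
time_s: 42.0
position: [0.516, 0.0035, 0.1793]
orientation: [[0.986, -0.093, -0.136], [-0.093, -0.996, 0.011], [-0.136, 0.002, -0.991]]
contact_force: [9.4, 1.4, 3.9]
finger_gap: 0.011
start [0.5134 0.003  0.1763] end [0.4843 0.0058 0.124 ]
t 42.0 pos [0.516  0.0035 0.1793] F [9.4 1.4 3.9] gap 0.011
turn [ 0.01 -0.02  0.  ] shift in target axes [-0.07  0.03  0.13] in present axes [-0.07  0.03  0.13]
```

```bash

python3 -m handwheel '[[0,0.1,0,-0.21,0,0.24,6],[0,0.1,0,-0.19,0,0.25,6],[0,0.1,0,-0.17,0,0.26,6],[0,0.1,0,-0.15,0,0.27,6],[0,0.1,0,-0.13,0,0.27,6],[0,0.1,0,-0.1,0,0.24,6],[0,0.1,0,-0.07,0,0.2,6],[0,0.1,0,-0.05,0,0.16,6]]'
python3 go.py .4843 .0060 .125 -5.4 0
```

```text
time_s: 43.0
position: [0.4849, 0.0063, 0.1346]
orientation: [[0.996, -0.093, 0.001], [-0.093, -0.996, -0.002], [0.001, 0.002, -1.0]]
contact_force: [4.8, 1.8, 6.8]
finger_gap: 0.0112
t 43.0 pos [0.4849 0.0063 0.1346] F [4.8 1.8 6.8] gap 0.0112
turn [ 0.01 -0.    0.01] shift in target axes [-0.02  0.02  0.38] in present axes [-0.02  0.01  0.38]
```

```bash

python3 -m handwheel '[[0,0,0,-0.01,0,0.08,6],[0,0,0,-0.01,0,0.07,6],[0,0,0,0,0,0.06,6],[0,0,0,0,0,0.05,6],[0,0,0,0,0,0.04,6],[0,0,0,0,0,0.03,6],[0,0,0,0,0,0,6],[0,0,0,0,0,0,6]]'
python3 -m handwheel '[[0,0,0,0,0,0.03,6],[0,0,0,0,0,0.02,6],[0,0,0,0,0,0.02,6],[0,0,0,0,0,0.02,6],[0,0,0,0,0,0,6],[0,0,0,0,0,0,6],[0,0,0,0,0,0,6],[0,0,0,0,0,0,6]]'
```

```text
time_s: 44.0
position: [0.4831, 0.0064, 0.1261]
orientation: [[0.996, -0.093, -0.003], [-0.093, -0.996, -0.002], [-0.003, 0.002, -1.0]]
contact_force: [-4.7, 4.8, 9.3]
finger_gap: 0.0109
time_s: 45.0
position: [0.4829, 0.0064, 0.1238]
orientation: [[0.996, -0.093, -0.003], [-0.093, -0.996, -0.002], [-0.003, 0.002, -1.0]]
contact_force: [-6.8, 5.6, 9.8]
finger_gap: 0.0108
```

```bash

python3 -m handwheel '[[0,0,0,0.02,0,0.03,6],[0,0,0,0.02,0,0.03,6],[0,0,0,0,0,0.03,6],[0,0,0,0,0,0.03,6],[0,0,0,0,0,0,6],[0,0,0,0,0,0,6],[0,0,0,0,0,0,6],[0,0,0,0,0,0,6]]'
python3 - <<'E'
from h import *
f=grab('scene')
cv2.imwrite('pics/p12.png',f['frame'][:,:,::-1])
h=cv2.cvtColor(f['frame'],cv2.COLOR_RGB2HSV).astype(int);g=cv2.cvtColor(cv2.imread('pics/scene0.png'),cv2.COLOR_BGR2HSV).astype(int)
for n,x in(('now',h),('start',g)):
    m=((x[...,0]<6)|(x[...,0]>174))&(x[...,1]>150)&(x[...,2]>90);m=m[150:205,222:262]
    ys,xs=np.nonzero(m);print(n,m.sum(),'left',xs.min()+222,'rows at left',ys[xs<12].min()+150,ys[xs<12].max()+150,'lowest',ys.max()+150)
    
E
```

```text
time_s: 46.0
position: [0.4831, 0.0064, 0.1206]
orientation: [[0.996, -0.093, -0.005], [-0.093, -0.996, -0.002], [-0.005, 0.003, -1.0]]
contact_force: [-10.9, 4.7, 11.7]
finger_gap: 0.0111
now 409 left 229 rows at left 165 178 lowest 190
start 346 left 229 rows at left 165 177 lowest 200
```

```bash

python3 -m handwheel '[[0,0,0,0.06,0,0.02,6],[0,0,0,0.06,0,0.03,6],[0,0,0,0.06,0,0.03,6],[0,0,0,0,0,0.02,6],[0,0,0,0,0,0,6],[0,0,0,0,0,0,6],[0,0,0,0,0,0,6],[0,0,0,0,0,0,6]]'
```

```text
time_s: 47.05
position: [0.4838, 0.0063, 0.1182]
orientation: [[0.996, -0.092, -0.012], [-0.092, -0.996, -0.003], [-0.012, 0.004, -1.0]]
contact_force: [-42.2, 10.1, 47.7]
finger_gap: 0.0109
```

Firm contact, so the guard is shut. Easing off, then releasing.

```bash

python3 -m handwheel '[[0,0,0,-0.1,0,-0.06,6],[0,0,0,-0.06,0,-0.03,6],[0,0,0,0,0,0,12],[0,0,0,0,0,0,18],[0,0,0,0,0,0,28],[0,0,0,0,0,0,42],[0,0,0,0,0,0,42],[0,0,0,0,0,-0.1,42]]'
python3 -m handwheel '[[0,0,0,0,0,-0.3,42],[0,0,0,0,0,-0.6,42],[0,0,0,0,0,-1,42],[0,0,0,0,0,-1,42],[0,0,0,0,0,-1,42],[0,0,0,0,0,-1,42],[0,0,0,0,0,-1,42],[0,0,0,0,0,-1,42]]'
python3 -m handwheel '[[0,0,0,0,0.8,-0.5,42],[0,0,0,0,1,0,42],[0,0,0,0,1,0,42],[0,0,0,0,1,0,42],[0,0,0,0,1,0,42],[0,0,0,0,1,0,42],[0,0,0,0,1,0,42],[0,0,0,0,1,0,42]]'
python3 -m handwheel '[[0,0,0,0,1,0,42],[0,0,0,0,0.5,0,42],[0,0,0,0,0,0,42],[0,0,0,0,0,0,42],[0,0,0,0,0,0,42],[0,0,0,0,0,0,42],[0,0,0,0,0,0,42],[0,0,0,0,0,0,42]]'
python3 - <<'E'
from h import *
f=grab('top');g=grab('scene');t0=cv2.imread('pics/top0.png')
up=lambda im:cv2.resize(im,(400,300),interpolation=cv2.INTER_CUBIC)
a=t0[180:240,215:295];b=f['frame'][180:240,215:295,::-1];c=cv2.imread('pics/scene0.png')[130:205,200:300];d=g['frame'][130:205,200:300,::-1]
cv2.imwrite('pics/p13.png',np.vstack([np.hstack([up(a),up(b)]),np.hstack([up(c),up(d)])]))
def g_(im,u,v):return np.round(im[int(v)-1:int(v)+2,int(u)-1:int(u)+2].mean())
for v in range(198,218):print(v,t0[v,252:261].mean(1).round().astype(int),f['frame'][v,252:261].mean(1).round().astype(int))
E
```

```text
time_s: 48.05
position: [0.4844, 0.0056, 0.1226]
orientation: [[0.996, -0.094, -0.004], [-0.094, -0.996, -0.003], [-0.003, 0.003, -1.0]]
contact_force: [0.0, 1.3, -0.4]
finger_gap: 0.0421
time_s: 49.05
position: [0.4848, 0.0061, 0.2971]
orientation: [[0.996, -0.093, -0.002], [-0.093, -0.996, -0.002], [-0.002, 0.003, -1.0]]
contact_force: [0.4, -0.5, -0.1]
finger_gap: 0.0419
time_s: 50.05
position: [0.4666, -0.1887, 0.3094]
orientation: [[0.996, -0.093, -0.002], [-0.093, -0.996, -0.003], [-0.002, 0.003, -1.0]]
contact_force: [-0.1, 0.5, -1.2]
finger_gap: 0.0424
time_s: 51.05
position: [0.4633, -0.2253, 0.3083]
orientation: [[0.996, -0.094, -0.003], [-0.094, -0.996, -0.002], [-0.003, 0.003, -1.0]]
contact_force: [0.1, 0.8, -0.2]
finger_gap: 0.0421
198 [101 102 102 103 103 103 104 103  98] [109 109 110 110 111 111 112 110 106]
199 [112 112 112 113 114 114 114 113 110] [121 121 121 121 123 122 123 121 118]
200 [118 117 118 118 118 118 117 118 116] [126 126 126 126 127 126 126 126 124]
201 [118 118 120 120 120 120 119 119 117] [127 127 129 131 131 131 127 126 125]
202 [120 122 124 126 126
[... 555 characters left out ...]
0 139 135 127 121 120] [129 135 139 141 142 139 135 131 128]
210 [121 125 135 141 138 131 123 120 118] [127 129 133 135 134 133 130 129 127]
211 [119 126 136 141 139 128 122 119 117] [126 126 127 128 129 128 126 126 126]
212 [120 126 136 141 138 129 121 118 117] [127 126 126 127 127 126 126 125 126]
213 [119 125 132 137 133 125 120 117 118] [127 128 131 131 128 126 126 126 126]
214 [121 126 134 136 130 123 118 118 117] [128 134 140 138 134 129 127 125 126]
215 [121 129 137 138 131 123 118 117 116] [129 138 145 146 139 131 126 124 127]
216 [117 122 127 128 122 118 116 117 117] [125 130 135 135 132 126 124 125 125]
217 [106 102 100 100 100 105 110 114 115] [113 109 108 108 107 112 118 122 122]
```

View pics/p13.png

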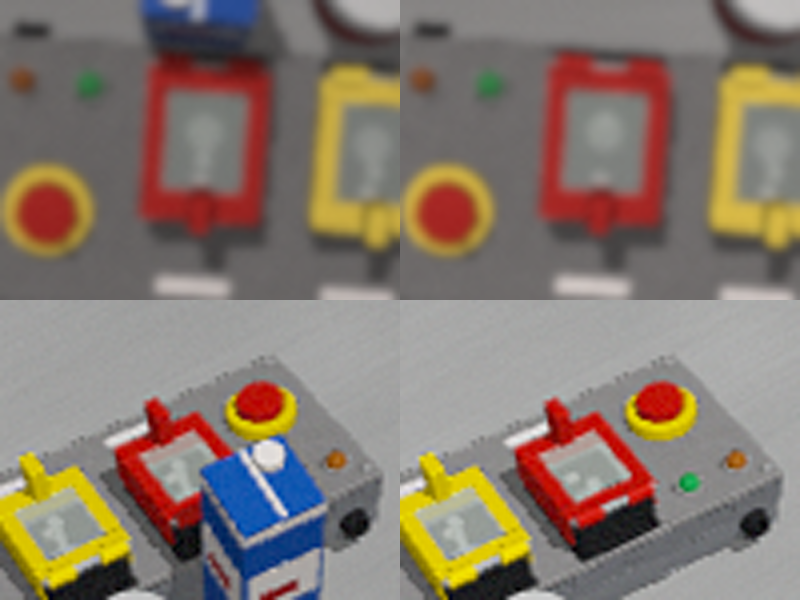

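The lever stalk no longer lies in front of the boss, and the bright tip is at row ≈204 (204.2 predicted for on). The guard outline matches the starting shut picture. I'll do a last numeric check of the cartons, then hand in.

```bash
python3 m.py | grep -E "blue|yel"; python3 -c "
from h import *
s=get_state();print(s['time_s'],s['contact_force'].round(1));print(job_done())"
```

```text
blue px [121.2 186.4] c [0.5872 0.3569] sides [0.0266 0.0601] ang -86.8
blue px [124.  217.5] c [0.5055 0.3494] sides [0.0262 0.0549] ang -91.0
blue px [128.3 247.4] c [0.4275 0.3379] sides [0.0265 0.0588] ang -82.9
yel px [289.8 210.6] c [ 0.5165 -0.0963] sides [0.1007 0.0685] ang -7.0
51.2 [-0.7 -1.1 -0. ]
the job is handed in; nothing more can be done
None
```

The job is done and handed in at about 51 s of the 72 s allowed, with the robot clear of everything.

**What I did:**
- Stood the blue carton upright in the gap in the tray.
- Lifted the red guard by its tab to its stop and let go; it stayed open.
- Pushed the lever to its stop.
- Pinched the tab again and lowered the guard shut.

**Last checks:**
- **Cartons:** the blue carton stands between the other two, which have not moved by more than about 1 mm.
- **Lever:** through the window the tip is at the expected "on" position (row ≈204, 204.2 predicted). The force also jumped to 21 N at the stop.
- **Guards and button:** the red guard's outline matches the starting shut picture. The yellow guard and the emergency-stop button look unchanged.

**What did not go cleanly:**
- **Force when shutting:** the last push on the shut guard reached about 64 N at the wrist (components 42, 10 and 48 N) before I eased off. That is under the 120 N limit. I believe it went through the fingers rather than the gripper's body, but I could not confirm that.
- **Lever view:** the first check picture of the lever was blocked by the arm, so I only confirmed it after the guard was shut.
- **Wrist limits:** the wrist came up against its joint limits while I tilted for the lever, so I used a smaller tilt.

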